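Torch parts from the inspection rail to the cleaning rack, order kept

TASK

The four worn plasma-torch parts stand on the aluminium inspection rail in the order in which they were measured, counted from the rail's post. Move them all to the wooden cleaning rack in the same order counted from the rack's own post (the part nearest the rail's post goes into the stall nearest the rack's post, and so on), each standing upright in the middle of its own stall.

Things in the scene. Friction and masses are not known exactly. Their poses are not given: they have to be found in the camera images.
- rail: aluminium rail holding the parts at the start: fixed bar, 60 mm wide, 232 long, 8 thick, lying in any direction. Origin on the table below the middle of the row; z up, y along the row towards the steel post (12 mm diameter, top 43 mm above table, at y +114 mm). Four round seats at x 0, y +78 (first), +26, -26, -78 mm, tops 12 mm up. A 165 mm high cabinet stands at the table's left.
- rack: pale wooden rack to fill: fixed strip, 60 mm wide, 232 long, floor 8 mm above table, any direction. Origin on the table below the middle of the row; z up, y along the row towards the wooden post (12 mm diameter, top 43 mm, at y +117 mm). Five dividers across it (4 mm thick, tops 22 mm above table) make four stalls 48 mm wide, sides open; middles at x 0, y +78 (first), +26, -26, -78 mm.
- electrode_centre (a point): copper electrode: slim copper stem with a wider foot, 15 mm diameter at the foot, 36 mm tall, the tallest slim part. Loose, round, stands upright on its flat base. This point is on its axis, half-way up; z is its axis, up.
- nozzle_centre (a point): copper nozzle: short copper cone on a round body, 17 mm diameter, 22 mm tall. Loose, round, stands upright on its flat base. This point is on its axis, half-way up; z is its axis, up.
- shield_cup_centre (a point): shield cup: grey metal cup narrowing towards its top, 34 mm diameter, 34 mm tall. Loose, round, stands upright on its flat base. This point is on its axis, half-way up; z is its axis, up.
- retaining_cap_centre (a point): retaining cap: black, nearly cylindrical cap, 35 mm diameter, 36 mm tall. Loose, round, stands upright on its flat base. This point is on its axis, half-way up; z is its axis, up.
- seat_electrode: the round steel seat on the inspection rail on which the electrode stands at the start: fixed disc, 40 mm diameter, 4 mm thick. Origin at the centre of its underside, 8 mm above the table.
- seat_nozzle: the round steel seat on the inspection rail on which the nozzle stands at the start: fixed disc, 40 mm diameter, 4 mm thick. Origin at the centre of its underside, 8 mm above the table.
- seat_shield_cup: the round steel seat on the inspection rail on which the shield cup stands at the start: fixed disc, 40 mm diameter, 4 mm thick. Origin at the centre of its underside, 8 mm above the table.
- seat_retaining_cap: the round steel seat on the inspection rail on which the retaining cap stands at the start: fixed disc, 40 mm diameter, 4 mm thick. Origin at the centre of its underside, 8 mm above the table.
Mind the look-alikes: they are no part of the job. What is shaped like the part that bears shield_cup_centre but purple is not meant.

How it is judged:
At the end, for the whole second after the job is handed in: Each of the four parts stands upright (within 0.15 rad), released and at rest, on the floor of the cleaning rack's stall whose number from the rack's post equals the number, from the rail's post, of the seat it came from; its axis within 15 mm of the stall's middle along and across the rack (((y of seat_electrode in the frame of rail between 0.063 and 0.093 m and y of electrode_centre in the frame of rack between 0.063 and 0.093 m) or (y of seat_electrode in the frame of rail between 0.011 and 0.041 m and y of electrode_centre in the frame of rack between 0.011 and 0.041 m) or (y of seat_electrode in the frame of rail between -0.041 and -0.011 m and y of electrode_centre in the frame of rack between -0.041 and -0.011 m) or (y of seat_electrode in the frame of rail between -0.093 and -0.063 m and y of electrode_centre in the frame of rack between -0.093 and -0.063 m)) and x of electrode_centre in the frame of rack between -0.015 and 0.015 m and z of electrode_centre in the frame of rack between 0.022 and 0.03 m and angle between each of electrode_centre, nozzle_centre, shield_cup_centre, retaining_cap_centre's own z axis and vertical below 0.15 rad and linear speed of each of electrode, nozzle, shield_cup, retaining_cap below 0.02 m/s and ((y of seat_nozzle in the frame of rail between 0.063 and 0.093 m and y of nozzle_centre in the frame of rack between 0.063 and 0.093 m) or (y of seat_nozzle in the frame of rail between 0.011 and 0.041 m and y of nozzle_centre in the frame of rack between 0.011 and 0.041 m) or (y of seat_nozzle in the frame of rail between -0.041 and -0.011 m and y of nozzle_centre in the frame of rack between -0.041 and -0.011 m) or (y of seat_nozzle in the frame of rail between -0.093 and -0.063 m and y of nozzle_centre in the frame of rack between -0.093 and -0.063 m)) and x of nozzle_centre in the frame of rack between -0.015 and 0.015 m and z of nozzle_centre in the frame of rack between 0.015 and 0.023 m and ((y of seat_shield_cup in the frame of rail between 0.063 and 0.093 m and y of shield_cup_centre in the frame of rack between 0.063 and 0.093 m) or (y of seat_shield_cup in the frame of rail between 0.011 and 0.041 m and y of shield_cup_centre in the frame of rack between 0.011 and 0.041 m) or (y of seat_shield_cup in the frame of rail between -0.041 and -0.011 m and y of shield_cup_centre in the frame of rack between -0.041 and -0.011 m) or (y of seat_shield_cup in the frame of rail between -0.093 and -0.063 m and y of shield_cup_centre in the frame of rack between -0.093 and -0.063 m)) and x of shield_cup_centre in the frame of rack between -0.015 and 0.015 m and z of shield_cup_centre in the frame of rack between 0.021 and 0.029 m and ((y of seat_retaining_cap in the frame of rail between 0.063 and 0.093 m and y of retaining_cap_centre in the frame of rack between 0.063 and 0.093 m) or (y of seat_retaining_cap in the frame of rail between 0.011 and 0.041 m and y of retaining_cap_centre in the frame of rack between 0.011 and 0.041 m) or (y of seat_retaining_cap in the frame of rail between -0.041 and -0.011 m and y of retaining_cap_centre in the frame of rack between -0.041 and -0.011 m) or (y of seat_retaining_cap in the frame of rail between -0.093 and -0.063 m and y of retaining_cap_centre in the frame of rack between -0.093 and -0.063 m)) and x of retaining_cap_centre in the frame of rack between -0.015 and 0.015 m and z of retaining_cap_centre in the frame of rack between 0.022 and 0.03 m); the robot touches nothing.
It also fails if it takes over 88 s, if anything falls off the work surface, if the arm or the gripper's body presses on something with over 40 N, if the wrist force passes 120 N, or if a joint passes its speed limit or range.

ROBOT

A 7-joint arm with a two-finger parallel gripper is mounted at the origin on a cart in front of the work surface, level with it; the furniture and walls round the work are solid. World frame = base frame: x ahead of the robot, y to its left, z up, the work surface at z = 0. Lengths are in m, angles in rad, forces in N, time in s.
With the tool pointing down it reaches from about 0.375 to 0.925 m from the base axis. Payload 3.1 kg.
Tool frame: the origin (TCP) lies midway between the tips of the shut fingers; the grasp point (between the pads) lies 19 mm behind it; z points along the fingers, y is the line along which they close (so a half turn about z gives the same grasp; the last joint's range is limited). The gripper opens to 85 mm and grips with 20 to 120 N. Pads are 22 mm wide; open, the fingers measure 114 mm over their backs; the gripper's body (76 mm by 85 mm) begins 54 mm behind the grasp point. The pads swing forward as they close: fully open they stand 13 mm farther back than shut.
Start: joints at [1.25, 0.383, 0.044, 1.598, -0.018, 1.161, -0.05], TCP at [0.144, -0.634, 0.231] pointing down, gripper open.
Joint ranges: [-2.61, 2.61], [-0.41, 2.15], [-1.48, 1.57], [0, 2.5], [-1.57, 4.71], [0.05, 1.97], [-2.85, 2.85]. Speed limits (rad/s): [2.79, 2.79, 3.14, 3.14, 3.14, 3.14, 3.14].

INTERFACE

Orientations are given as a rotation vector (axis times angle).
In Python, from plant import sensors, get_image, camera_model, job gives the robot as it stands.
- The arm moves only by the tool jog_arm, never from a script. Its argument "series" is a list of rows, each a list of 5 numbers: the shift along the tool's x, y, z scaled (see below), then the turn about the tool's z scaled (see below), then the opening, from -1 (shut) to 1 (fully open). In form: [[x, y, z, turn, fingers], ...]. A call has 1 to 10 rows; each row is the pose to reach, as a shift and turn from the pose commanded when the call began, along the tool's axes at that moment, turning the shorter way round; what a row does not reach only later rows make up. The controller multiplies each number of a shift by 0.15 m and each number of a turn by pi rad. A row lasts 1/10 s, in which the tool goes at most 50 mm and 8.59 degrees, less where a joint would pass 70% of its speed; a pose out of reach is approached as far as the arm can. A call with a number of a shift or a turn outside -1 to 1 is refused whole. A call with a gripper value outside its range is refused whole. The fingers move at their own pace and stop on an object; the grip force is fixed at half the most. Time passes only in rows, so rows that repeat a pose let the fingers close. It gives the time, the measured TCP pose, the force, the opening and the grip force at its end, in the units of the state.
- sensors.observe(): the state, without advancing time (a new reading comes with each control period).
- get_image(name): name is "side" or "top"; returns the picture (400x640x3 uint8, red, green, blue); there is no depth.
- camera_model(name): a dict with "fx", "fy", "cx", "cy" (pixels), "k1" (the pictures are not rectified: a ray, as slopes to the right and down, at radius r is drawn at 1 + k1 r^2 times it, then the intrinsics apply), "pose" (4x4, takes a point from camera to world coordinates). Camera axes: x right, y up, looking along -z (the intrinsics and any distortion apply to the point x, -y, -z); pixel columns grow to the right and rows downward; lengths in m; the calibration is good to about 2 mm. A picture is of the moment at which its call begins. camera_model takes no time and is no camera call.
- job.job_done(): hands the job in; it is judged then, once.
The state is a dict: "time": time; "joints": joint angles; "joint_velocities": joint speeds; "joint_torque": joint torques, N m; "eef_pos": TCP position; "orientation": TCP orientation; "ft_force": force on the tool from outside, world axes, zero at the start; "torque": the same for the moment, N m; "gripper_width": finger opening in m; "gripper_force": force on a finger pad.
Only numpy, scipy, OpenCV 4.12 (cv2) and the standard library are available. Lean on these libraries where they do the work, as an engineer would, in place of code of your own. Each camera call takes 0.05 s, during which the arm holds its last target. There are 200 camera calls.

## Working session

There is one attempt and no reset: what is moved stays moved. The work goes in short steps, Python scripts to look and compute and a tool call to move; the robot and the scene stay as the last step left them, time stands still between calls to the robot, and variables do not carry over. Pictures are saved under pics/ and viewed, at most 14 in all, crops included, and the job is handed in when it is done.

Besides the shell and the picture viewer there is one more tool, called after "Emit:" as name(argument=value, ...), one argument or row to a line, values as JSON. jog_arm: Moves the arm, as the interface text tells. Its arguments: {"type":"object","properties":{"series":{"type":"array","items":{"type":"array","items":{"type":"number","minimum":-1,"maximum":1}}}},"required":["series"]}

```bash
mkdir -p pics
cat > h.py <<'E'
import numpy as np, cv2
from plant import sensors, get_image, camera_model, job
def ray(name,u,v):
    m=camera_model(name); K=np.array([[m['fx'],0,m['cx']],[0,m['fy'],m['cy']],[0,0,1.]])
    d=np.array([(u-m['cx'])/m['fx'],(v-m['cy'])/m['fy']]); s=d.copy()
    for _ in range(30): s=d/(1+m['k1']*(s@s))
    P=np.array(m['pose']); return P[:3,3],P[:3,:3]@np.array([s[0],-s[1],-1])
def onz(name,u,v,z):
    o,d=ray(name,u,v); return o+d*(z-o[2])/d[2]
def proj(name,p):
    m=camera_model(name);P=np.array(m['pose']);q=P[:3,:3].T@(np.array(p)-P[:3,3])
    s=np.array([q[0],-q[1]])/-q[2]; s=s*(1+m['k1']*(s@s)); return np.array([m['fx']*s[0]+m['cx'],m['fy']*s[1]+m['cy']])
E
python3 - <<'E'
from h import *
for n in('top','side'):
    cv2.imwrite(f'pics/{n}0.png',get_image(n)[:,:,::-1]); m=camera_model(n); print(n,m)
print(sensors.observe())
E
```

```text
top {'fx': 380.5737496409811, 'fy': 380.5737496409811, 'cx': 320.5043734492581, 'cy': 205.53669398780715, 'k1': -0.06255143457913821, 'pose': array([[ 0.00835419,  0.98639264, -0.16419427,  0.38800307],
       [-0.99991179,  0.00654474, -0.01155803,  0.07046174],
       [-0.01032614,  0.16427635,  0.98636031,  0.91125317],
       [ 0.        ,  0.        ,  0.        ,  1.        ]])}
side {'fx': 431.43048082911434, 'fy': 431.43048082911434, 'cx': 320.8829151127221, 'cy': 193.29357911518292, 'k1': -0.038543223427632924, 'pose': array([[ 0.99785638, -0.00146332, -0.0654255 ,  0.49601194],
       [-0.06039439,  0.36442132, -0.92927371, -0.71369172],
       [ 0.02520227,  0.93123303,  0.36355176,  0.38551551],
       [ 0.        ,  0.        ,  0.        ,  1.        ]])}
{'time': 0.1, 'joints': array([ 1.25018029,  0.38376582,  0.04387496,  1.59943798, -0.0178915 ,
        1.16122235, -0.04989998]), 'joint_velocities': array([ 1.20830939e-03, -2.49703923e-03,  5.08799318e-04, -4.24550783e-03,
       -7.23133657e-04,  1.60398954e-03, -4.79527993e-05]), 'joint_torque': array([ 2.72830315e-03, -4.34729898e+01,  1.02935627e+00, -2.50456935e+01,
        1.08572276e-02,  5.44796509e-03, -1.35228564e-06]), 'eef_pos': array([ 0.14341426, -0.63308737,  0.22999553]), 'orientation': array([-3.11971896e+00, -3.49081649e-01,  6.59890411e-04]), 'ft_force': array([-0.27332098, -0.03885625,  0.39165481]), 'torque': array([-0.00071878,  0.03367441, -0.00702274]), 'gripper_force': 0.0, 'gripper_width': 0.08515748118065672}
```

View pics/top0.png

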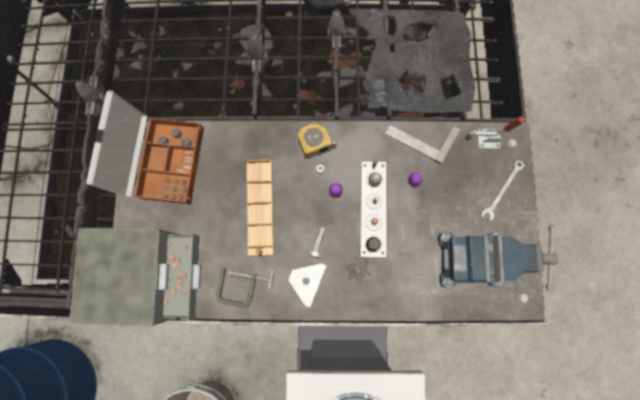

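View pics/side0.png

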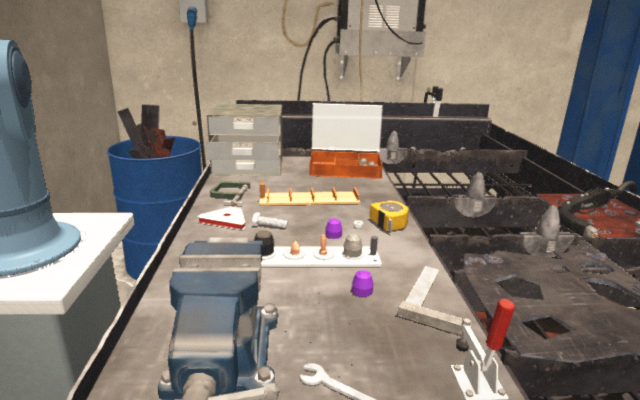

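The top view shows the rail as the white bar at u≈374, v 162–257, and the rack as the pale strip at u≈259, v 160–255. In the side view the rail's dark post is at (374,245) and the rack's post seems to be at (263,190). I'll enlarge both to confirm the posts and the part identities.

Run:
```python
import cv2,numpy as np
t=cv2.imread('pics/top0.png');s=cv2.imread('pics/side0.png')
a=cv2.resize(t[150:265,235:430],(800,472),interpolation=cv2.INTER_CUBIC)
b=cv2.resize(s[170:305,240:400],(700,590),interpolation=cv2.INTER_CUBIC)
cv2.imwrite('pics/topc.png',a);cv2.imwrite('pics/sidec.png',b)
```

```text
(no output)
```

View pics/topc.png

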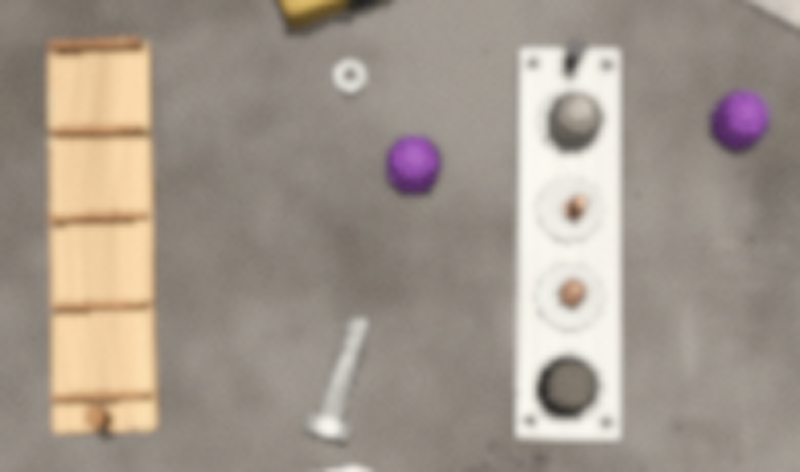

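View pics/sidec.png

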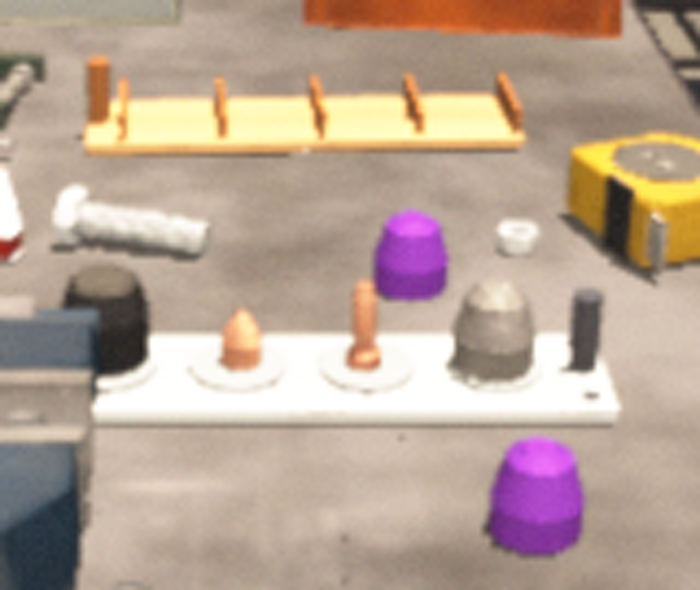

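Counted from the rail's post (far end, crop (572,60)), the order is grey shield cup (575,120), electrode (574,207), nozzle (571,293), black retaining cap (568,386). The rack's post is at its near end, crop (98,415).

Shield-cup candidates in the top crop are the grey one on the rail (575,120) and the purple ones at (413,163) and (740,120). The task excludes purple, so the grey one is meant, and the side crop confirms it stands next to the steel post.

Next I'll measure.

```bash
cat > meas.py <<'E'
from h import *
img=get_image('top'); hsv=cv2.cvtColor(img,cv2.COLOR_RGB2HSV)
def rect(mask,x0,x1,y0,y1,z):
    m=np.zeros_like(mask); m[y0:y1,x0:x1]=mask[y0:y1,x0:x1]
    m=cv2.morphologyEx(m,cv2.MORPH_CLOSE,np.ones((3,3)))
    c=max(cv2.findContours(m,0,2)[0],key=cv2.contourArea)
    w=np.array([onz('top',*p[0],z)[:2] for p in c],np.float32)
    return cv2.minAreaRect(w)
print('rail',rect(cv2.inRange(hsv,(0,0,185),(180,45,255)),352,395,150,270,.008))
print('rack',rect(cv2.inRange(hsv,(8,60,120),(25,255,255)),240,280,150,265,.008))
# parts: dark/colour blobs on rail
def blob(mask,x0,x1,y0,y1):
    m=np.zeros_like(mask); m[y0:y1,x0:x1]=mask[y0:y1,x0:x1]
    c=max(cv2.findContours(m,0,2)[0],key=cv2.contourArea); return cv2.minEnclosingCircle(c)
dark=cv2.inRange(hsv,(0,0,0),(180,255,165))
cop=cv2.inRange(hsv,(0,60,40),(22,255,255))
for n,mk,v0,v1,z in(('shield',dark,170,189,.035),('electrode',cop,192,208,.03),('nozzle',cop,213,229,.023),('cap',dark,233,254,.035)):
    (u,v),r=blob(mk,363,386,v0,v1); print(n,u,v,r,onz('top',u,v,z))
E
python3 meas.py
```

```text
rail ((0.5336160063743591, -0.045522257685661316), (0.06210848316550255, 0.23429016768932343), 88.87525939941406)
rack ((0.5368481874465942, 0.22905509173870087), (0.23839151859283447, 0.06409937888383865), 2.819471836090088)
shield 373.6666564941406 179.6666717529297 6.871945381164551 [ 0.59662336 -0.04428111  0.035     ]
electrode 375.0 200.0 2.2361679077148438 [ 0.54875742 -0.04732535  0.03      ]
nozzle 374.0 221.0 2.8285269737243652 [ 0.49986126 -0.04515935  0.023     ]
cap 372.637939453125 244.22413635253906 7.69079065322876 [ 0.44460358 -0.03974196  0.035     ]
```

Run:
```python
from h import *
for y in(45,132,217,307,398):
    print('div',onz('top',235+100/4.1026,150+y/4.1026,.015))
print('rackpost top?',onz('top',235+97/4.1026,150+410/4.1026,.043))
for p in((569,210),(571,297)): print('seat',onz('top',235+p[0]/4.1026,150+p[1]/4.1026,.012))
# side, scale 4.375: post bases, dividers floor, seats
S=lambda x,y,z:onz('side',240+x/4.375,170+y/4.375,z)
print('side seats',S(237,368,.012),S(367,370,.012)); 
for p in((124,138),(222,135),(322,132),(419,131)): print('side div base near end',S(*p,.008))
print('rack side edges',S(86,150,.008),S(523,149,.008))
print('rail side corner',S(615,417,.008))
print('cupT',S(494,290,.046),'cap top',S(104,277,.048))
from scipy.spatial.transform import Rotation as R
s=sensors.observe();print(s['eef_pos']);print(R.from_rotvec(s['orientation']).as_matrix())
```

```text
div [0.64669225 0.2313815  0.015     ]
div [0.59354946 0.22943557 0.015     ]
div [0.54265161 0.22762756 0.015     ]
div [0.48976706 0.22580829 0.015     ]
div [0.43725367 0.22406338 0.015     ]
rackpost top? [0.42905435 0.22072257 0.043     ]
seat [ 0.54912463 -0.04654588  0.012     ]
seat [ 0.49791254 -0.04697303  0.012     ]
side seats [ 0.49886632 -0.05048889  0.012     ] [ 0.55069976 -0.05288482  0.012     ]
side div base near end [0.44088515 0.19922641 0.008     ]
side div base near end [0.49178436 0.20338813 0.008     ]
side div base near end [0.54444797 0.20760051 0.008     ]
side div base near end [0.59602484 0.20905511 0.008     ]
rack side edges [0.42235855 0.1831272  0.008     ] [0.64809335 0.18437883 0.008     ]
rail side corner [ 0.64530301 -0.0842826   0.008     ]
cupT [ 0.60036238 -0.05005847  0.046     ] cap top [ 0.44638149 -0.04110782  0.048     ]
[ 0.1434699 -0.6332     0.2301627]
[[ 9.75268420e-01  2.21023105e-01 -5.44083871e-04]
 [ 2.21023761e-01 -9.75266274e-01  2.04757349e-03]
 [-7.80655976e-05 -2.11718923e-03 -9.99997756e-01]]
```

Emit:
jog_arm(
  series=[
    [0.3, -0.3, 0, 0.07, 1],
    [0.6, -0.6, 0, 0.07, 1],
    [0.9, -0.9, 0, 0.07, 1],
    [1, -1, 0, 0.071, 1],
    [1, -1, 0, 0.071, 1],
    [1, -1, 0, 0.071, 1],
    [1, -1, 0, 0.071, 1],
  ],
)

```text
time: 0.85
eef_pos: [0.2558, -0.4556, 0.2314]
orientation: [3.14, -0.002, -0.001]
ft_force: [-0.5, 0.4, -0.8]
gripper_width: 0.0854
gripper_force: 0.0
```

Emit:
jog_arm(
  series=[
    [0.2, -0.3, 0, 0, 1],
    [0.3, -0.6, 0, 0, 1],
    [0.42, -0.91, 0, 0, 1],
    [0.42, -0.91, 0, 0, 1],
    [0.42, -0.91, 0, 0, 1],
  ],
)

```text
time: 1.35
eef_pos: [0.3195, -0.3192, 0.2315]
orientation: [3.141, -0.001, 0.0]
ft_force: [-0.6, -0.8, 0.0]
gripper_width: 0.0854
gripper_force: 0.0
```

Emit:
jog_arm(
  series=[
    [0.2, -0.3, 0, 0, 1],
    [0.3, -0.6, 0, 0, 1],
    [0.42, -0.91, 0, 0, 1],
    [0.42, -0.91, 0, 0, 1],
    [0.42, -0.91, 0, 0, 1],
  ],
)

```text
time: 1.85
eef_pos: [0.3831, -0.1833, 0.2315]
orientation: [3.141, -0.002, 0.001]
ft_force: [0.3, -0.4, 0.0]
gripper_width: 0.0853
gripper_force: 0.0
```

Emit:
jog_arm(
  series=[
    [0.2, -0.3, 0, 0, 1],
    [0.3, -0.6, 0, 0, 1],
    [0.42, -0.91, 0.3, 0, 1],
    [0.42, -0.91, 0.6, 0, 1],
    [0.42, -0.91, 0.9, 0, 1],
    [0.42, -0.91, 0.9, 0, 1],
    [0.42, -0.91, 0.9, 0, 1],
    [0.42, -0.91, 0.9, 0, 1],
  ],
)

```text
time: 2.65
eef_pos: [0.4481, -0.0474, 0.0984]
orientation: [3.14, -0.007, 0.006]
ft_force: [0.1, -0.3, 0.2]
gripper_width: 0.0852
gripper_force: 0.0
```

Emit:
jog_arm(
  series=[
    [-0.01, -0.01, 0.2, 0, 1],
    [-0.01, -0.01, 0.4, 0, 1],
    [-0.01, -0.01, 0.5, 0, 1],
    [-0.01, -0.01, 0.51, 0, 1],
    [-0.01, -0.01, 0.51, 0, 1],
    [-0.01, -0.01, 0.51, 0, 1],
  ],
)

```text
time: 3.25
eef_pos: [0.4467, -0.0443, 0.0219]
orientation: [3.14, -0.002, 0.007]
ft_force: [0.2, 1.2, 0.4]
gripper_width: 0.0855
gripper_force: 0.0
```

Run:
```python
from h import *
print(sensors.observe()['eef_pos'])
a=cv2.resize(get_image('side')[200:300,220:390],(680,400),interpolation=2)
b=cv2.resize(get_image('top')[150:270,320:420],(480,576),interpolation=2)[:400]
b=cv2.resize(get_image('top')[190:280,320:440],(533,400),interpolation=2)
cv2.imwrite('pics/s1.png',np.vstack([a[:,:,::-1]]))
```

```text
[ 0.44672534 -0.04425155  0.02193326]
```

View pics/s1.png

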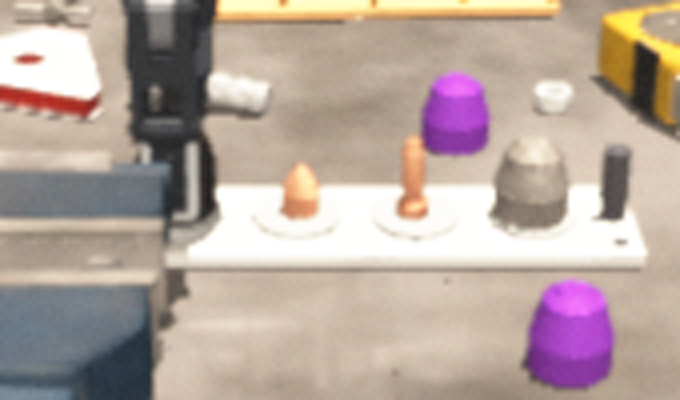

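The near finger at crop (190,190) stands in front of the cap and lines up with it, and the neighbours are clear. Closing now.

Emit:
jog_arm(
  series=[
    [0, 0, 0, 0, -1],
    [0, 0, 0, 0, -1],
    [0, 0, 0, 0, -1],
    [0, 0, 0, 0, -1],
    [0, 0, 0, 0, -1],
    [0, 0, 0, 0, -1],
    [0, 0, 0, 0, -1],
    [0, 0, 0, 0, -1],
  ],
)

```text
time: 4.2
eef_pos: [0.4447, -0.0435, 0.0202]
orientation: [3.141, -0.0, 0.001]
ft_force: [-1.3, -0.4, 5.5]
gripper_width: 0.0323
gripper_force: 59.6
```

Emit:
jog_arm(
  series=[
    [0, 0, -0.1, 0, -1],
    [0, 0, -0.25, 0, -1],
    [0, 0, -0.4, 0, -1],
    [0, 0, -0.55, 0, -1],
    [0, 0, -0.6, 0, -1],
    [0, 0, -0.6, 0, -1],
  ],
)

```text
time: 4.8
eef_pos: [0.4452, -0.0437, 0.1105]
orientation: [3.141, -0.001, 0.004]
ft_force: [-0.1, 0.3, -0.5]
gripper_width: 0.0323
gripper_force: 59.7
```

Emit:
jog_arm(
  series=[
    [0.1, -0.15, 0, 0, -1],
    [0.2, -0.35, 0, 0, -1],
    [0.4, -0.6, 0, 0, -1],
    [0.5, -0.8, 0, 0, -1],
    [0.59, -0.92, 0, 0, -1],
    [0.59, -0.92, 0, 0, -1],
    [0.59, -0.92, 0, 0, -1],
  ],
)

```text
time: 5.5
eef_pos: [0.5315, 0.0944, 0.1079]
orientation: [3.141, 0.002, -0.006]
ft_force: [-0.2, -0.2, -0.2]
gripper_width: 0.032
gripper_force: 59.7
```

Emit:
jog_arm(
  series=[
    [0.1, -0.15, 0, 0, -1],
    [0.2, -0.35, 0, 0, -1],
    [0.4, -0.6, 0, 0, -1],
    [0.5, -0.8, 0, 0, -1],
    [0.59, -0.92, 0, 0, -1],
    [0.59, -0.92, 0, 0, -1],
    [0.59, -0.92, 0, 0, -1],
  ],
)

```text
time: 6.2
eef_pos: [0.6205, 0.2302, 0.1084]
orientation: [3.139, -0.002, -0.004]
ft_force: [0.2, -0.6, -0.4]
gripper_width: 0.0324
gripper_force: 59.7
```

Run:
```python
from h import *
print(sensors.observe()['eef_pos'])
a=cv2.resize(get_image('side')[150:240,240:380],(700,450),interpolation=2)
cv2.imwrite('pics/s2.png',np.vstack([a[:,:,::-1]]))
```

```text
[0.62047911 0.23017859 0.10838238]
```

View pics/s2.png

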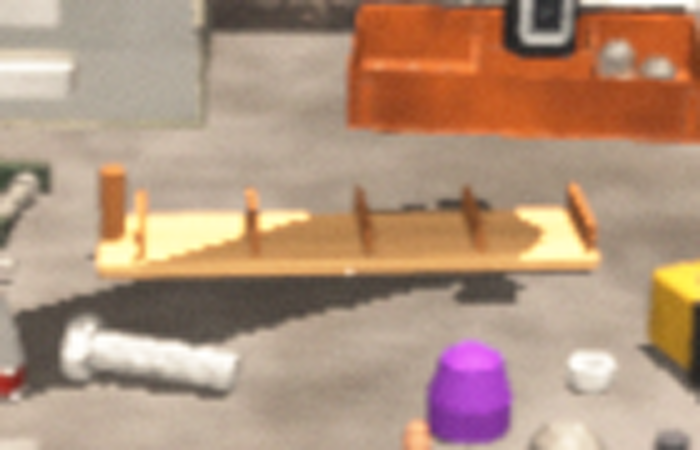

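The gripper is above the crop, and the rack's stalls are empty and clear. TCP is about 2 mm from the middle of stall 4, so I'm lowering.

Emit:
jog_arm(
  series=[
    [0.01, -0.02, 0.15, 0, -1],
    [0.01, -0.02, 0.3, 0, -1],
    [0.01, -0.02, 0.45, 0, -1],
    [0.01, -0.02, 0.53, 0, -1],
    [0.01, -0.02, 0.57, 0, -1],
    [0.01, -0.02, 0.59, 0, -1],
    [0.01, -0.02, 0.6, 0, -1],
    [0.01, -0.02, 0.6, 0, -1],
    [0.01, -0.02, 0.6, 0, -1],
  ],
)

```text
time: 7.15
eef_pos: [0.6236, 0.2359, 0.0208]
orientation: [-3.141, 0.0, -0.003]
ft_force: [0.7, -0.6, -0.6]
gripper_width: 0.0327
gripper_force: 59.7
```

Run:
```python
from h import *
s=sensors.observe();print(s['eef_pos'],s['ft_force'])
a=cv2.resize(get_image('side')[150:240,240:380],(700,450),interpolation=2)
cv2.imwrite('pics/s3.png',np.vstack([a[:,:,::-1]]))
```

```text
[0.6236111  0.23589545 0.02080476] [ 0.73955256 -0.59841081 -0.60046817]
```

View pics/s3.png

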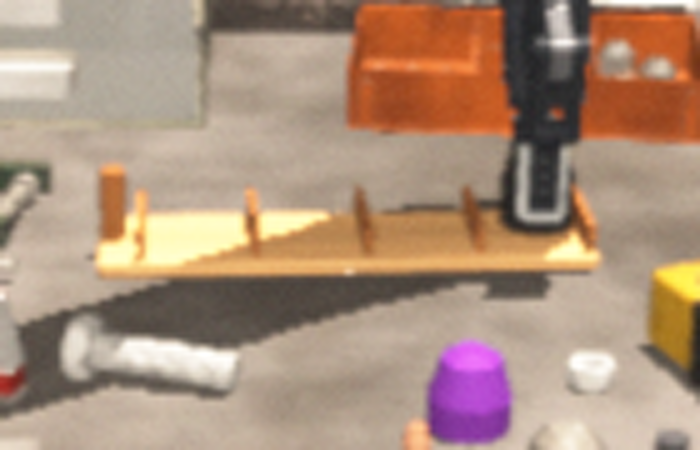

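The finger is centred at crop x≈542 and the stall's near edges run 482–594 (middle 538), so it is well placed. I'll lower the last 3 mm with a small trim.

Emit:
jog_arm(
  series=[
    [-0.01, 0.01, 0.01, 0, -1],
    [-0.01, 0.01, 0.02, 0, -1],
    [-0.01, 0.01, 0.02, 0, -1],
    [-0.01, 0.01, 0.02, 0, -1],
  ],
)

```text
time: 7.6
eef_pos: [0.6213, 0.2339, 0.0167]
orientation: [3.142, -0.0, -0.0]
ft_force: [-0.9, 0.6, -0.1]
gripper_width: 0.0324
gripper_force: 59.7
```

Emit:
jog_arm(
  series=[
    [0, 0, 0.004, 0, -1],
    [0, 0, 0.004, 0, 0],
    [0, 0, 0.004, 0, 0.2],
    [0, 0, 0.004, 0, 0.6],
    [0, 0, 0.004, 0, 1],
    [0, 0, 0.004, 0, 1],
    [0, 0, 0.004, 0, 1],
    [0, 0, 0.004, 0, 1],
  ],
)

```text
time: 8.4
eef_pos: [0.6214, 0.2339, 0.0162]
orientation: [-3.142, 0.0, 0.0]
ft_force: [-0.2, -0.2, 0.4]
gripper_width: 0.0853
gripper_force: 0.0
```

Emit:
jog_arm(
  series=[
    [0, 0, -0.1, 0, 1],
    [0, 0, -0.3, 0, 1],
    [0, 0, -0.6, 0, 1],
    [0, 0, -0.6, 0, 1],
    [0, 0, -0.6, 0, 1],
  ],
)

```text
time: 8.9
eef_pos: [0.6231, 0.2349, 0.1095]
orientation: [-3.14, 0.0, -0.008]
ft_force: [0.2, 0.2, -0.6]
gripper_width: 0.0856
gripper_force: 0.0
```

Emit:
jog_arm(
  series=[
    [-0.07, 0.3, 0, 0, 1],
    [-0.07, 0.6, 0, 0, 1],
    [-0.07, 0.94, 0, 0, 1],
    [-0.07, 0.94, 0, 0, 1],
    [-0.07, 0.94, 0, 0, 1],
  ],
)

```text
time: 9.4
eef_pos: [0.6101, 0.089, 0.1048]
orientation: [3.14, -0.009, -0.004]
ft_force: [0.5, 1.5, -0.2]
gripper_width: 0.0852
gripper_force: 0.0
```

Emit:
jog_arm(
  series=[
    [-0.06, 0.3, 0, 0, 1],
    [-0.06, 0.6, 0, 0, 1],
    [-0.06, 0.94, 0, 0, 1],
    [-0.06, 0.94, 0, 0, 1],
    [-0.06, 0.94, 0, 0, 1],
    [-0.06, 0.94, 0, 0, 1],
  ],
)

```text
time: 10.0
eef_pos: [0.6017, -0.0448, 0.1059]
orientation: [-3.139, -0.005, 0.001]
ft_force: [1.0, 0.4, -0.6]
gripper_width: 0.0853
gripper_force: 0.0
```

Run:
```python
from h import *
s=sensors.observe();print(s['eef_pos'],s['ft_force'])
a=cv2.resize(get_image('side')[160:280,240:400],(800,600),interpolation=2)
cv2.imwrite('pics/s4.png',np.vstack([a[:,:,::-1]]))
```

```text
[ 0.60173465 -0.04482361  0.10594135] [ 0.9806715   0.4342478  -0.58480188]
```

View pics/s4.png

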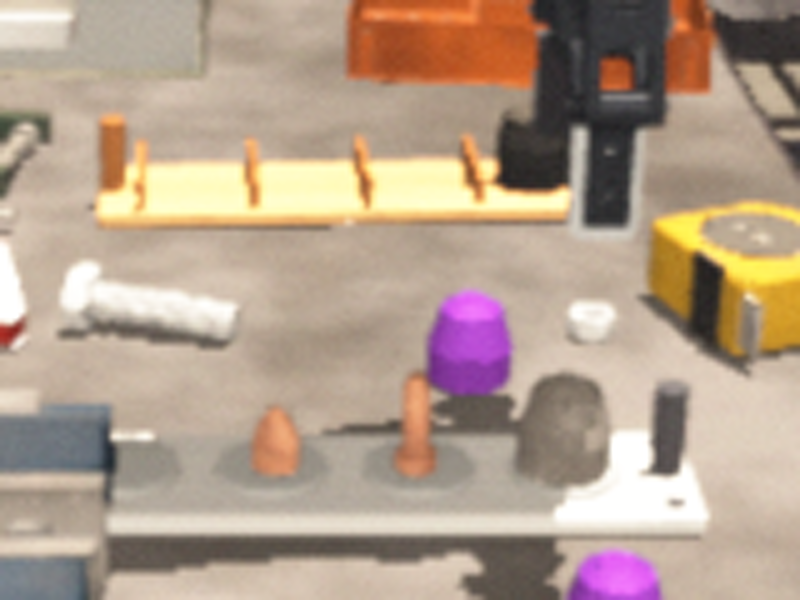

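The cap stands upright in stall 4 at crop (535,150). The gripper hangs over the grey cup at (563,430), clear of the steel post at (670,430). Lowering onto the cup.

Emit:
jog_arm(
  series=[
    [0, 0.02, 0.2, 0, 1],
    [0, 0.02, 0.4, 0, 1],
    [0, 0.02, 0.55, 0, 1],
    [0, 0.02, 0.6, 0, 1],
    [0, 0.02, 0.61, 0, 1],
    [0, 0.02, 0.61, 0, 1],
    [0, 0.02, 0.61, 0, 1],
  ],
)

```text
time: 10.75
eef_pos: [0.6034, -0.0505, 0.0163]
orientation: [-3.142, -0.001, -0.005]
ft_force: [-0.6, 0.3, -0.2]
gripper_width: 0.0858
gripper_force: 0.0
```

Emit:
jog_arm(
  series=[
    [0, 0, 0, 0, -1],
    [0, 0, 0, 0, -1],
    [0, 0, 0, 0, -1],
    [0, 0, 0, 0, -1],
    [0, 0, 0, 0, -1],
    [0, 0, 0, 0, -1],
    [0, 0, 0, 0, -1],
    [0, 0, 0, 0, -1],
  ],
)

```text
time: 11.55
eef_pos: [0.6026, -0.0511, 0.0154]
orientation: [3.141, -0.0, 0.002]
ft_force: [0.5, 0.1, 5.4]
gripper_width: 0.0306
gripper_force: 59.9
```

Emit:
jog_arm(
  series=[
    [0, 0, -0.05, 0, -1],
    [0, 0, -0.15, 0, -1],
    [0, 0, -0.3, 0, -1],
    [0, 0, -0.45, 0, -1],
    [0, 0, -0.6, 0, -1],
    [0, 0, -0.6, 0, -1],
    [0, 0, -0.6, 0, -1],
  ],
)

```text
time: 12.25
eef_pos: [0.602, -0.0511, 0.1054]
orientation: [3.141, -0.0, 0.002]
ft_force: [-0.1, -0.9, -0.5]
gripper_width: 0.0303
gripper_force: 59.5
```

Emit:
jog_arm(
  series=[
    [-0.07, -0.15, 0, 0, -1],
    [-0.18, -0.35, 0, 0, -1],
    [-0.3, -0.6, 0, 0, -1],
    [-0.4, -0.8, 0, 0, -1],
    [-0.455, -0.92, 0, 0, -1],
    [-0.455, -0.92, 0, 0, -1],
    [-0.455, -0.92, 0, 0, -1],
  ],
)

```text
time: 12.95
eef_pos: [0.5328, 0.0865, 0.1036]
orientation: [3.141, 0.001, -0.003]
ft_force: [-0.0, -0.5, 0.1]
gripper_width: 0.0304
gripper_force: 59.5
```

Emit:
jog_arm(
  series=[
    [-0.07, -0.15, 0, 0, -1],
    [-0.18, -0.35, 0, 0, -1],
    [-0.3, -0.6, 0, 0, -1],
    [-0.4, -0.8, 0, 0, -1],
    [-0.455, -0.92, 0, 0, -1],
    [-0.455, -0.92, 0, 0, -1],
    [-0.455, -0.92, 0, 0, -1],
    [-0.455, -0.92, 0, 0, -1],
  ],
)

```text
time: 13.75
eef_pos: [0.4669, 0.2221, 0.1042]
orientation: [3.14, -0.007, -0.0]
ft_force: [0.2, -0.8, -1.2]
gripper_width: 0.0303
gripper_force: 59.5
```

Emit:
jog_arm(
  series=[
    [-0.01, -0.02, 0.15, 0, -1],
    [-0.01, -0.02, 0.3, 0, -1],
    [-0.01, -0.02, 0.45, 0, -1],
    [-0.01, -0.02, 0.54, 0, -1],
    [-0.01, -0.02, 0.58, 0, -1],
    [-0.01, -0.02, 0.6, 0, -1],
    [-0.01, -0.02, 0.61, 0, -1],
    [-0.01, -0.02, 0.61, 0, -1],
    [-0.01, -0.02, 0.61, 0, -1],
  ],
)

```text
time: 14.65
eef_pos: [0.4646, 0.2283, 0.014]
orientation: [-3.141, 0.0, -0.002]
ft_force: [0.6, 0.0, -0.3]
gripper_width: 0.0302
gripper_force: 59.5
```

Run:
```python
from h import *
s=sensors.observe();print(s['eef_pos'],s['ft_force'])
a=cv2.resize(get_image('side')[150:240,240:380],(700,450),interpolation=2)
cv2.imwrite('pics/s5.png',np.vstack([a[:,:,::-1]]))
```

```text
[0.46457705 0.22834416 0.0139619 ] [ 0.60698397  0.0336714  -0.27675083]
```

View pics/s5.png

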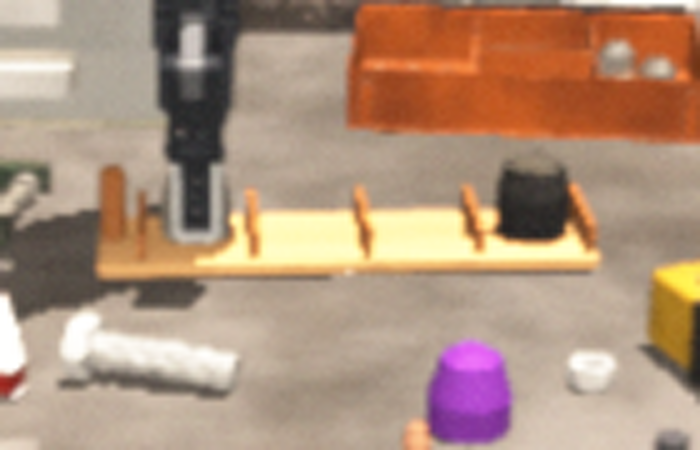

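The finger is centred at crop x=196 and stall 1 spans 140–255, so it is centred. Finishing the lowering and releasing.

Emit:
jog_arm(
  series=[
    [0, 0.01, 0.007, 0, -1],
    [0, 0.01, 0.013, 0, -1],
    [0, 0.01, 0.013, 0, -1],
    [0, 0.01, 0.013, 0, 0],
    [0, 0.01, 0.013, 0, 0.3],
    [0, 0.01, 0.013, 0, 1],
    [0, 0.01, 0.013, 0, 1],
    [0, 0.01, 0.013, 0, 1],
    [0, 0.01, 0.013, 0, 1],
    [0, 0.01, 0.013, 0, 1],
  ],
)

```text
time: 15.7
eef_pos: [0.4639, 0.2265, 0.0112]
orientation: [-3.142, 0.0, 0.0]
ft_force: [-0.1, -0.3, 0.0]
gripper_width: 0.0853
gripper_force: 0.0
```

Emit:
jog_arm(
  series=[
    [0, 0, -0.1, 0, 1],
    [0, 0, -0.3, 0, 1],
    [0, 0, -0.6, 0, 1],
    [0, 0, -0.6, 0, 1],
    [0, 0, -0.6, 0, 1],
  ],
)

```text
time: 16.2
eef_pos: [0.4654, 0.2271, 0.1036]
orientation: [-3.14, 0.0, -0.007]
ft_force: [0.2, 0.5, -0.9]
gripper_width: 0.0854
gripper_force: 0.0
```

Emit:
jog_arm(
  series=[
    [0.1, 0.3, 0, 0, 1],
    [0.2, 0.6, 0, 0, 1],
    [0.285, 0.92, 0, 0, 1],
    [0.285, 0.92, 0, 0, 1],
    [0.285, 0.92, 0, 0, 1],
  ],
)

```text
time: 16.7
eef_pos: [0.5059, 0.0859, 0.1]
orientation: [3.141, -0.008, -0.004]
ft_force: [-0.2, -0.3, -0.2]
gripper_width: 0.0853
gripper_force: 0.0
```

Emit:
jog_arm(
  series=[
    [0.1, 0.3, 0, 0, 1],
    [0.2, 0.6, 0, 0, 1],
    [0.285, 0.92, 0, 0, 1],
    [0.285, 0.92, 0, 0, 1],
    [0.285, 0.92, 0, 0, 1],
    [0.285, 0.92, 0, 0, 1],
    [0.285, 0.92, 0, 0, 1],
  ],
)

```text
time: 17.4
eef_pos: [0.5488, -0.0463, 0.101]
orientation: [-3.14, -0.007, 0.001]
ft_force: [-0.3, 0.6, 0.5]
gripper_width: 0.0855
gripper_force: 0.0
```

Emit:
jog_arm(
  series=[
    [0, 0, 0.2, 0, 1],
    [0, 0, 0.4, 0, 1],
    [0, 0, 0.49, 0, 1],
    [0, 0, 0.49, 0, 1],
    [0, 0, 0.49, 0, 1],
    [0, 0, 0.49, 0, 1],
  ],
)

```text
time: 18.0
eef_pos: [0.5509, -0.0491, 0.0293]
orientation: [3.142, 0.001, 0.005]
ft_force: [-0.6, 0.3, 0.4]
gripper_width: 0.0852
gripper_force: 0.0
```

Run:
```python
from h import *
s=sensors.observe();print(s['eef_pos'],s['ft_force'])
a=cv2.resize(get_image('side')[160:280,240:400],(800,600),interpolation=2)
cv2.imwrite('pics/s6.png',np.vstack([a[:,:,::-1]]))
```

```text
[ 0.55089262 -0.04911976  0.02925959] [-0.63569569  0.26927427  0.41491445]
```

View pics/s6.png

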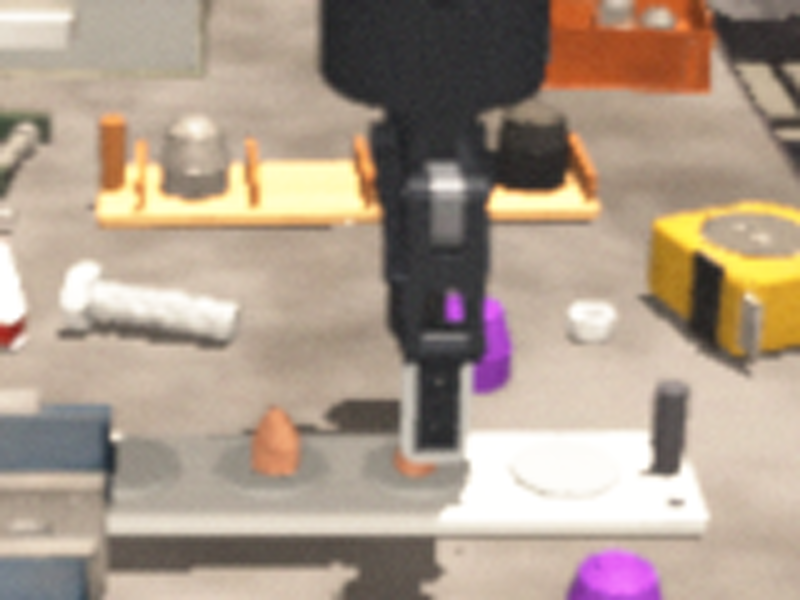

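The shield cup stands upright in stall 1 at crop (195,155). The finger is centred at x≈435 against the electrode's 416, so I'll check how much of that offset is perspective.

Run:
```python
from h import *
for u,v,y in((323.2,252,-.048),(327,248,-.098),(295,251,-.047)):
    o,d=ray('side',u,v); print(o+d*(y-o[1])/d[1])
for x in(.55,.498): print(proj('side',[x,-.048,.03]),proj('side',[x,-.1,.04]))
```

```text
[ 0.54975312 -0.048       0.01439262]
[ 0.55168399 -0.098       0.04957001]
[ 0.50031549 -0.047       0.01622396]
[323.58496168 244.11219604] [325.87603485 253.81502889]
[293.68888449 244.2915217 ] [293.7663989  254.05437881]
```

Emit:
jog_arm(
  series=[
    [-0.01, 0, 0.02, 0, 1],
    [-0.01, 0, 0.02, 0, -1],
    [-0.01, 0, 0.02, 0, -1],
    [-0.01, 0, 0.02, 0, -1],
    [-0.01, 0, 0.02, 0, -1],
    [-0.01, 0, 0.02, 0, -1],
    [-0.01, 0, 0.02, 0, -1],
    [-0.01, 0, 0.02, 0, -1],
    [-0.01, 0, 0.02, 0, -1],
    [-0.01, 0, 0.02, 0, -1],
  ],
)

```text
time: 19.05
eef_pos: [0.548, -0.0494, 0.0249]
orientation: [-3.142, 0.0, -0.0]
ft_force: [-0.3, 0.2, 1.9]
gripper_width: 0.0088
gripper_force: 58.3
```

Emit:
jog_arm(
  series=[
    [0, 0, 0, 0, -1],
    [0, 0, 0, 0, -1],
  ],
)

```text
time: 19.25
eef_pos: [0.548, -0.0495, 0.0249]
orientation: [-3.142, 0.0, -0.0]
ft_force: [-1.0, 0.4, 1.8]
gripper_width: 0.009
gripper_force: 58.3
```

Emit:
jog_arm(
  series=[
    [0, 0, -0.05, 0, -1],
    [0, 0, -0.15, 0, -1],
    [0, 0, -0.3, 0, -1],
    [0, 0, -0.45, 0, -1],
    [0, 0, -0.6, 0, -1],
    [0, 0, -0.6, 0, -1],
  ],
)

```text
time: 19.85
eef_pos: [0.5514, -0.0496, 0.1194]
orientation: [3.14, -0.0, 0.014]
ft_force: [0.5, 0.4, 0.1]
gripper_width: 0.0091
gripper_force: 58.1
```

Emit:
jog_arm(
  series=[
    [-0.02, -0.15, 0, 0, -1],
    [-0.04, -0.35, 0, 0, -1],
    [-0.07, -0.6, 0, 0, -1],
    [-0.1, -0.8, 0, 0, -1],
    [-0.1, -0.925, 0, 0, -1],
    [-0.1, -0.925, 0, 0, -1],
    [-0.1, -0.925, 0, 0, -1],
  ],
)

```text
time: 20.55
eef_pos: [0.5327, 0.0885, 0.1144]
orientation: [3.141, 0.001, -0.001]
ft_force: [0.8, -0.0, -0.3]
gripper_width: 0.009
gripper_force: 58.2
```

Emit:
jog_arm(
  series=[
    [-0.02, -0.15, 0, 0, -1],
    [-0.04, -0.35, 0, 0, -1],
    [-0.07, -0.6, 0, 0, -1],
    [-0.1, -0.8, 0, 0, -1],
    [-0.1, -0.925, 0, 0, -1],
    [-0.1, -0.925, 0, 0, -1],
    [-0.1, -0.925, 0, 0, -1],
    [-0.1, -0.925, 0, 0, -1],
  ],
)

```text
time: 21.35
eef_pos: [0.5188, 0.2244, 0.1142]
orientation: [3.139, -0.007, -0.001]
ft_force: [-0.8, 0.2, -0.3]
gripper_width: 0.0089
gripper_force: 58.2
```

Emit:
jog_arm(
  series=[
    [0, 0, 0.15, 0, -1],
    [0, 0, 0.3, 0, -1],
    [0, 0, 0.45, 0, -1],
    [0, 0, 0.54, 0, -1],
    [0, 0, 0.58, 0, -1],
    [0, 0, 0.6, 0, -1],
    [0, 0, 0.61, 0, -1],
    [0, 0, 0.61, 0, -1],
    [0, 0, 0.61, 0, -1],
  ],
)

```text
time: 22.25
eef_pos: [0.5186, 0.2284, 0.0241]
orientation: [-3.141, 0.0, -0.003]
ft_force: [0.2, -0.4, -1.6]
gripper_width: 0.0091
gripper_force: 58.2
```

Run:
```python
from h import *
s=sensors.observe();print(s['eef_pos'],s['ft_force'])
a=cv2.resize(get_image('side')[150:240,240:380],(700,450),interpolation=2)
cv2.imwrite('pics/s7.png',np.vstack([a[:,:,::-1]]))
```

```text
[0.51862817 0.22836842 0.0241249 ] [ 0.18126922 -0.36933345 -1.58589293]
```

View pics/s7.png

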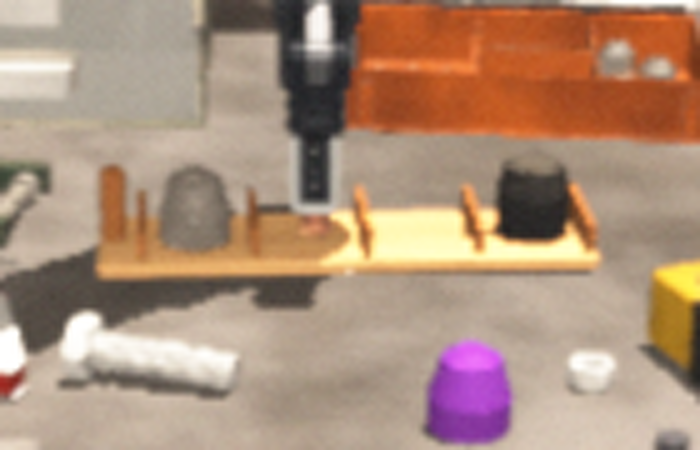

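The electrode foot is at crop (313,226), in the middle of stall 2 (253–367). Lowering 2 mm and releasing.

Emit:
jog_arm(
  series=[
    [0, 0, 0.007, 0, -1],
    [0, 0, 0.014, 0, -1],
    [0, 0, 0.014, 0, -1],
    [0, 0, 0.014, 0, -0.5],
    [0, 0, 0.014, 0, -0.2],
    [0, 0, 0.014, 0, 0.4],
    [0, 0, 0.014, 0, 1],
    [0, 0, 0.014, 0, 1],
    [0, 0, 0.014, 0, 1],
    [0, 0, 0.014, 0, 1],
  ],
)

```text
time: 23.3
eef_pos: [0.5179, 0.228, 0.0211]
orientation: [-3.142, 0.0, -0.0]
ft_force: [-0.2, 0.3, -0.5]
gripper_width: 0.0852
gripper_force: 0.0
```

Emit:
jog_arm(
  series=[
    [0, 0, -0.1, 0, 1],
    [0, 0, -0.3, 0, 1],
    [0, 0, -0.5, 0, 1],
    [0, 0, -0.55, 0, 1],
    [0, 0, -0.55, 0, 1],
  ],
)

```text
time: 23.8
eef_pos: [0.5195, 0.2288, 0.1061]
orientation: [-3.14, 0.0, -0.007]
ft_force: [0.9, -0.6, -0.5]
gripper_width: 0.0854
gripper_force: 0.0
```

Emit:
jog_arm(
  series=[
    [-0.06, 0.3, 0, 0, 1],
    [-0.06, 0.6, 0, 0, 1],
    [-0.06, 0.92, 0, 0, 1],
    [-0.06, 0.92, 0, 0, 1],
    [-0.06, 0.92, 0, 0, 1],
  ],
)

```text
time: 24.3
eef_pos: [0.5079, 0.0873, 0.1023]
orientation: [3.141, -0.008, -0.004]
ft_force: [0.6, 0.6, 0.2]
gripper_width: 0.0852
gripper_force: 0.0
```

Emit:
jog_arm(
  series=[
    [-0.06, 0.3, 0, 0, 1],
    [-0.06, 0.6, 0, 0, 1],
    [-0.06, 0.92, 0, 0, 1],
    [-0.06, 0.92, 0, 0, 1],
    [-0.06, 0.92, 0, 0, 1],
    [-0.06, 0.92, 0, 0, 1],
    [-0.06, 0.92, 0, 0, 1],
  ],
)

```text
time: 25.0
eef_pos: [0.4999, -0.0451, 0.1035]
orientation: [-3.14, -0.007, 0.0]
ft_force: [0.4, 0.9, -0.0]
gripper_width: 0.0853
gripper_force: 0.0
```

Emit:
jog_arm(
  series=[
    [0, 0, 0.2, 0, 1],
    [0, 0, 0.4, 0, 1],
    [0, 0, 0.55, 0, 1],
    [0, 0, 0.58, 0, 1],
    [0, 0, 0.58, 0, 1],
    [0, 0, 0.58, 0, 1],
    [0, 0, 0.58, 0, 1],
  ],
)

```text
time: 25.7
eef_pos: [0.5014, -0.0478, 0.0181]
orientation: [3.141, 0.001, 0.005]
ft_force: [-0.4, -0.8, -0.1]
gripper_width: 0.0857
gripper_force: 0.0
```

Emit:
jog_arm(
  series=[
    [0, 0, 0.007, 0, 1],
    [0, 0, 0.007, 0, -1],
    [0, 0, 0.007, 0, -1],
    [0, 0, 0.007, 0, -1],
    [0, 0, 0.007, 0, -1],
    [0, 0, 0.007, 0, -1],
    [0, 0, 0.007, 0, -1],
    [0, 0, 0.007, 0, -1],
    [0, 0, 0.007, 0, -1],
    [0, 0, 0.007, 0, -1],
  ],
)

```text
time: 26.7
eef_pos: [0.5, -0.0481, 0.0158]
orientation: [3.141, -0.0, 0.0]
ft_force: [-1.8, -0.7, 3.9]
gripper_width: 0.0136
gripper_force: 58.7
```

Emit:
jog_arm(
  series=[
    [0, 0, -0.05, 0, -1],
    [0, 0, -0.15, 0, -1],
    [0, 0, -0.3, 0, -1],
    [0, 0, -0.45, 0, -1],
    [0, 0, -0.6, 0, -1],
    [0, 0, -0.6, 0, -1],
    [0, 0, -0.6, 0, -1],
  ],
)

```text
time: 27.4
eef_pos: [0.5004, -0.0482, 0.1065]
orientation: [3.141, -0.001, 0.003]
ft_force: [-0.0, -1.1, -0.8]
gripper_width: 0.0132
gripper_force: 58.7
```

Run:
```python
from h import *
s=sensors.observe();print(s['eef_pos'],s['ft_force'])
a=cv2.resize(get_image('side')[160:280,240:400],(800,600),interpolation=2)
cv2.imwrite('pics/s8.png',np.vstack([a[:,:,::-1]]))
```

```text
[ 0.50039662 -0.04822469  0.10654413] [-0.00443131 -1.07186267 -0.80739947]
```

View pics/s8.png

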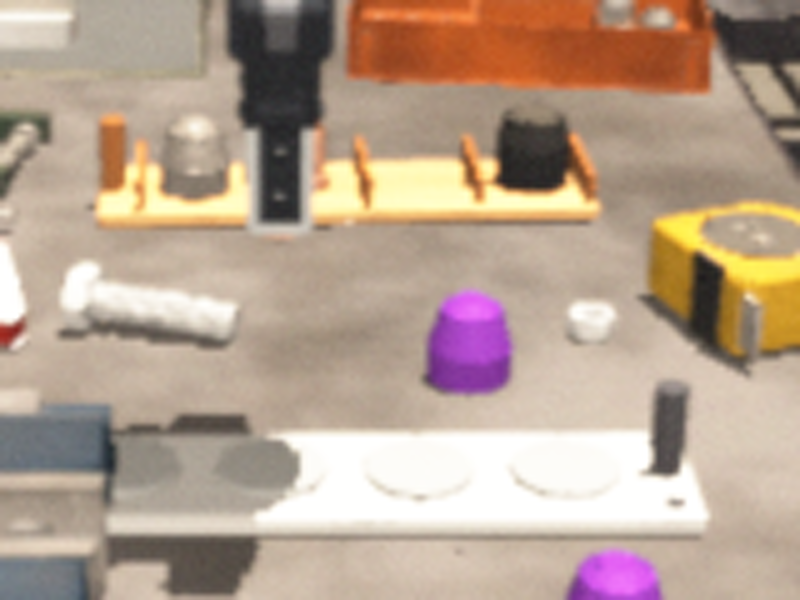

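The nozzle's seat at crop (258,465) is now empty and the width reads 13 mm, so the nozzle is held. The electrode stands in stall 2 at (320,160). On to stall 3.

Emit:
jog_arm(
  series=[
    [0.05, -0.15, 0, 0, -1],
    [0.1, -0.35, 0, 0, -1],
    [0.15, -0.6, 0, 0, -1],
    [0.2, -0.8, 0, 0, -1],
    [0.233, -0.927, 0, 0, -1],
    [0.233, -0.927, 0, 0, -1],
    [0.233, -0.927, 0, 0, -1],
  ],
)

```text
time: 28.15
eef_pos: [0.5337, 0.0907, 0.1043]
orientation: [3.141, 0.001, -0.004]
ft_force: [0.8, -0.3, -1.0]
gripper_width: 0.0133
gripper_force: 58.7
```

Emit:
jog_arm(
  series=[
    [0.05, -0.15, 0, 0, -1],
    [0.1, -0.35, 0, 0, -1],
    [0.15, -0.6, 0, 0, -1],
    [0.2, -0.8, 0, 0, -1],
    [0.233, -0.927, 0, 0, -1],
    [0.233, -0.927, 0, 0, -1],
    [0.233, -0.927, 0, 0, -1],
    [0.233, -0.927, 0, 0, -1],
  ],
)

```text
time: 28.95
eef_pos: [0.5698, 0.2263, 0.1047]
orientation: [3.139, -0.006, -0.002]
ft_force: [-0.8, -0.6, -0.1]
gripper_width: 0.0134
gripper_force: 58.7
```

Emit:
jog_arm(
  series=[
    [0, 0, 0.15, 0, -1],
    [0, 0, 0.3, 0, -1],
    [0, 0, 0.45, 0, -1],
    [0, 0, 0.54, 0, -1],
    [0, 0, 0.58, 0, -1],
    [0, 0, 0.6, 0, -1],
    [0, 0, 0.61, 0, -1],
    [0, 0, 0.61, 0, -1],
    [0, 0, 0.61, 0, -1],
  ],
)

```text
time: 29.85
eef_pos: [0.5705, 0.2305, 0.015]
orientation: [-3.141, 0.0, -0.002]
ft_force: [-0.9, -0.4, -1.0]
gripper_width: 0.0132
gripper_force: 58.7
```

Emit:
jog_arm(
  series=[
    [0, 0, 0.007, 0, -1],
    [0, 0, 0.013, 0, -1],
    [0, 0, 0.013, 0, -1],
  ],
)

```text
time: 30.15
eef_pos: [0.5698, 0.2301, 0.0122]
orientation: [3.142, -0.0, 0.0]
ft_force: [0.4, 0.1, -0.5]
gripper_width: 0.0134
gripper_force: 58.7
```

Everything matches the plan, so I'm releasing and retreating.

Emit:
jog_arm(
  series=[
    [0, 0, 0, 0, -0.5],
    [0, 0, 0, 0, -0.2],
    [0, 0, 0, 0, 0.4],
    [0, 0, 0, 0, 1],
    [0, 0, 0, 0, 1],
    [0, 0, 0, 0, 1],
    [0, 0, 0, 0, 1],
    [0, 0, 0, 0, 1],
  ],
)

```text
time: 30.95
eef_pos: [0.5698, 0.23, 0.0121]
orientation: [3.142, -0.0, 0.0]
ft_force: [0.0, -0.0, 0.6]
gripper_width: 0.0853
gripper_force: 0.0
```

Emit:
jog_arm(
  series=[
    [0, 0, -0.1, 0, 1],
    [0, 0, -0.3, 0, 1],
    [0, 0, -0.6, 0, 1],
    [0, 0, -0.9, 0, 1],
    [0, 0, -0.9, 0, 1],
    [0, 0.5, -0.9, 0, 1],
    [0, 1, -0.9, 0, 1],
    [0, 1, -0.9, 0, 1],
    [0, 1, -0.9, 0, 1],
    [0, 1, -0.9, 0, 1],
  ],
)

```text
time: 31.95
eef_pos: [0.5701, 0.0774, 0.1476]
orientation: [3.141, -0.008, 0.001]
ft_force: [-0.3, 0.0, -0.5]
gripper_width: 0.0855
gripper_force: 0.0
```

Run:
```python
from h import *
print(sensors.observe()['eef_pos'])
S=get_image('side');T=get_image('top')
a=cv2.resize(S[150:220,240:380],(560,280),interpolation=2)
b=cv2.resize(T[150:265,230:290],(240,460),interpolation=2)
c=np.zeros((460,800,3),np.uint8);c[:280,:560]=a;c[:,560:]=b
cv2.imwrite('pics/end.png',c[:,:,::-1])
for n,x,y,z in(('stall1',.466,.2255,.008),('2',.518,.228,.008),('3',.570,.230,.008),('4',.622,.233,.008)):
    print(n,(proj('side',[x,y,z])-[240,150])*4,(proj('top',[x,y,z+.03])-[230,150])*4+[560,0])
```

```text
[0.57011446 0.07740917 0.14761153]
stall1 [158.92889731 189.00334532] [669.9278317  335.75104175]
2 [247.87780409 187.49709583] [668.7413951 246.5357771]
3 [335.93049765 186.31877091] [668.52987364 159.007751  ]
4 [422.87982691 184.5258298 ] [666.74989473  73.21271005]
```

View pics/end.png

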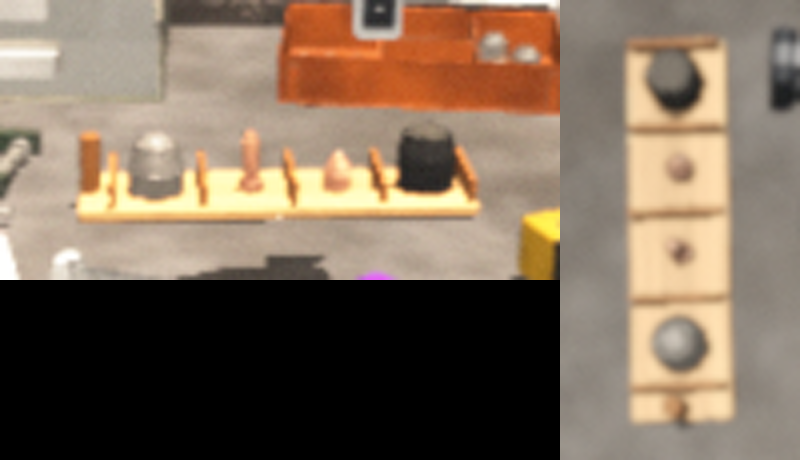

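All four parts stand upright in their stalls, and the gripper is clear. Counted from the rack's post they are shield cup (157,165), electrode (250,160), nozzle (337,170) and cap (427,155). The top view at right shows each one centred.

```bash
python3 -c "
from plant import job
print(job.job_done())"
```

```text
the job is handed in; nothing more can be done
None
```

All four parts stand upright in the rack, counted from its post: shield cup, electrode, nozzle, retaining cap (matching the rail). I handed the job in at about 32 s; no verdict was returned.

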